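# Charge the humidity cassette and pinch it out of its dock

### The job

Charge the humidity cassette that stands in its dock on the rolling bench: set the clay block down into the cassette's square pocket, let go of it, then set the slotted cover squarely on top of it in the same pocket and let go. Next, pinch the cassette's two side catches together with the fingers, lift the charged cassette straight up until its underside is about 10 cm above the bench, and finish while still holding it there, level and still with both catches squeezed; leave the other things on the bench where they are.

Things in the scene. Friction and masses are not known exactly. Their poses are not given: they have to be found in the camera images.
- dock: fixed dark steel base plate 112 x 92 x 8 mm with aluminium blocks. Origin: centre of its underside on the bench; x along its length, z up. Along the middle of each long side (|y| 35 to 46.5, |x| below 16 mm) a keeper, top 18 mm above the bench, overhangs a hook of the cassette. Stops and guides up to 15 mm high hold the cassette to about 1 mm. Place and yaw vary.
- cassette: loose aluminium carrier, 0.21 kg empty, 92 x 64 mm over its 6 mm floor plate, standing in the dock with its axes along the dock's, underside 8 mm above the bench. Origin: centre of its underside; x along its length, y towards catch_left, z up. A square open-topped pocket is in its middle, a catch on each long side. Latched, it cannot be lifted.
- pocket (a point): centre of the pocket's floor, 6 mm above the cassette's origin. Pocket 39 x 39 mm; walls 3 mm thick at y = +-19.5 mm and corner posts 4 mm thick at x = +-19.5 mm reach 36 mm above the cassette's origin. Both x ends are open between the posts: a gap 27 mm wide, nothing above the floor plate beyond, so fingers closing along x can lower a part in and open 60 mm or more.
- pinch (a point): point midway between the two catches at the height to pinch them, 36 mm above the cassette's origin (44 mm above the bench when docked). Fingers close along the cassette's y axis here, from above.
- catch_left (a joint): black catch at the cassette's +y side: upright plate 24 mm wide (along x), 5 mm thick, outer face at y = +34 mm when free, top 48 mm above the cassette's origin. Slides straight inward on a spring: 0 = out, latched; 0.006 m = fully in; 2 N to start, 4.4 N fully in. The hook at its foot clears the keeper from about 0.004.
- catch_right (a joint): the same catch, mirrored, at the cassette's -y side (outer face at y = -34 mm when free; 0.006 = fully in). Both fully in, the catches measure 56 mm across.
- clay_block: loose square block of fired clay, 35 x 35 x 22 mm high, about 60 g, small holes in its top. Origin: centre of its underside, x and y square to its sides, z up. Starts upright on the bench to the left or right of the dock. Seated on the pocket's floor, its underside is 6 mm above the cassette's origin.
- cover: loose square grey plastic cover, 35 x 35 x 12 mm high, about 30 g, five slots in its top. Origin: centre of its underside, x and y square to its sides, z up. Starts slots up on the bench, on the side where the block is not. On the seated block its underside is 28 mm above the cassette's origin, its top 4 mm above the pocket walls.
- cigar_a: bystander: box-pressed cigar, 130 x 18 x 15 mm, lying across in front of the robot on the left
- cigar_b: bystander: the same kind of cigar, in front of the robot on the right
- round_knife: bystander: steel disc knife 96 mm across, 3 mm thick, with a wooden back, 15 mm high, lying beyond the dock
- paste_pot: bystander: small jar, 48 mm across, 50 mm high, beyond the dock on the right
- band_roll: bystander: cardboard-coloured ring, 64 mm across, 22 mm high, lying flat at the left. (Tall fixed bottles, a press, a lamp and a cigar rack stand farther out, beyond x = 0.75 m or |y| = 0.55 m.)
- tin: bystander: small open steel bowl, 72 mm across, 30 mm high, at the right

How it is judged:
By the outcome, as a careful person would: the job done as asked, in the order asked, and still so for the second after the job is handed in, while the arm keeps its last pose, push and grip.
It also fails if it takes over 67 s, if anything falls off the work surface, if the arm or the gripper's body presses on something with over 40 N, if the wrist force passes 120 N, or if a joint passes its speed limit or range.

### The arm

A 7-joint arm with a two-finger parallel gripper is mounted at the origin on the work surface. World frame = base frame: x ahead of the robot, y to its left, z up, the work surface at z = 0. Lengths are in m, angles in rad, forces in N, time in s.
With the tool pointing down it reaches from about 0.4 to 0.85 m from the base axis. Payload 10.4 kg.
Tool frame: the origin (TCP) lies between the finger pads; the fingertips stand 11 mm ahead of it and the grasp point (between the pads) lies 8 mm behind it (tip_reach is the distance from the TCP to the fingertips, in m); z points along the fingers, y is the line along which they close (so a half turn about z gives the same grasp; the last joint's range is limited). The gripper opens to 85 mm and grips with 20 to 120 N. Pads are 22 mm wide; open, the fingers measure 114 mm over their backs; the gripper's body (76 mm by 85 mm) begins 54 mm behind the grasp point. The pads swing forward as they close: fully open they stand 13 mm farther back than shut.
Start: joints at [-1.178, 0.332, -0.065, 1.46, 0.022, 1.35, -0.088], TCP at [0.252, 0.572, 0.242] pointing down, gripper open.
Joint ranges: [-2.6, 2.6], [-0.5, 2.12], [-1.47, 1.34], [0.16, 2.42], [-1.27, 4.41], [0.06, 2.06], [-2.6, 2.6]. Speed limits (rad/s): [2.22, 2.22, 2.79, 2.79, 3.14, 3.14, 3.14].

### API

Orientations are given as a unit quaternion [x, y, z, w].
In Python, from workcell import * gives the robot as it stands.
- The arm moves only by the shell command python3 -m inch 'ROWS' [OPENING] [FORCE]. ROWS is JSON, a list of rows, each an object with "slide": the shift along the world's x, y, z in m, a list of three; "yaw": the turn about the world's z in rad. A call has 1 to 20 rows; each row is the pose to reach, as a shift and turn from the pose commanded when the call began; what a row does not reach only later rows make up. A row lasts 1/12 s, in which the tool goes at most 41.7 mm and 7.16 degrees, less where a joint would pass 70% of its speed; a pose out of reach is approached as far as the arm can. A call with a gripper value outside its range is refused whole. OPENING is the closure in counts, from 0 (fully open) to 255 (shut), set as the call begins (- or left out, the last holds). The fingers move at their own pace and stop on an object; FORCE is the grip in N (left out, the last holds). Time passes only in rows, so rows that repeat a pose let the fingers close. It gives the time, the measured TCP pose, the force, the opening and the grip force at its end, in the units of the state.
- get_obs(): the state, without advancing time (a new reading comes with each control period).
- camera(name): name is "scene" or "top" or "wrist"; returns a dict with "frame" (384x512x3 uint8, red, green, blue), "fx", "fy", "cx", "cy" (pixels), "extrinsics" (4x4, takes a point from world to camera coordinates). Camera axes: x right, y down, z forward; pixel columns grow to the right and rows downward; lengths in m; the calibration is good to about 2 mm. A picture is of the moment at which its call begins. There is no depth.
- hand_in(): hands the job in; it is judged then, once.
The state is a dict: "clock": time; "joint_pos": joint angles; "joint_velocities": joint speeds; "tau": joint torques, N m; "position": TCP position; "ee_rot": TCP orientation; "ft_force": force on the tool from outside, world axes, zero at the start; "torque": the same for the moment, N m; "grip_width": opening from 0.0 (shut) to 1.0 (fully open); "grasp_force": force on a finger pad.
Only numpy, scipy, OpenCV 4.12 (cv2) and the standard library are available. Lean on these libraries where they do the work, as an engineer would, in place of code of your own. Each camera call takes 0.05 s, during which the arm holds its last target. There are 200 camera calls.

## Working session

There is one attempt and no reset: what is moved stays moved. The work goes in short steps, Python scripts to look and compute and a shell command to move; the robot and the scene stay as the last step left them, time stands still between calls to the robot, and variables do not carry over. Pictures are saved under pics/ and viewed, at most 10 in all, crops included, and the job is handed in when it is done.

```bash
ls; mkdir -p pics
python3 - <<'E'
from workcell import *
import cv2,numpy as np
o=get_obs();print({k:np.round(v,3) for k,v in o.items()})
for n in("top","scene"):
    c=camera(n);np.savez(f"{n}0.npz",**c);cv2.imwrite(f"pics/{n}0.png",c["frame"][:,:,::-1]);print(n,c["fx"],c["cx"],c["cy"],np.round(c["extrinsics"],3).tolist())
E
```

```text
pics
{'clock': np.float64(0.0), 'joint_pos': array([-1.178,  0.333, -0.065,  1.461,  0.022,  1.35 , -0.088]), 'joint_velocities': array([ 0.   , -0.   , -0.001,  0.001,  0.001, -0.002, -0.   ]), 'tau': array([-0.0000e+00, -6.2546e+01,  4.9000e-02, -3.9160e+01,  1.6000e-02,
        1.0000e-02, -0.0000e+00]), 'position': array([0.252, 0.571, 0.242]), 'ee_rot': array([ 0.206,  0.978, -0.001, -0.   ]), 'ft_force': array([ 0.249, -0.75 , -0.284]), 'torque': array([ 0.061, -0.008,  0.022]), 'grasp_force': np.float64(0.0), 'grip_width': np.float64(1.001)}
top 465.23182793832063 251.18275066414785 194.5387922936002 [[-0.027, -0.999, -0.029, 0.042], [-0.998, 0.029, -0.06, 0.532], [0.061, 0.027, -0.998, 1.451], [0.0, 0.0, 0.0, 1.0]]
scene 382.7607682832699 256.4365296815586 194.9653587319878 [[0.653, 0.757, 0.011, -0.371], [0.6, -0.509, -0.618, -0.299], [-0.462, 0.41, -0.786, 1.292], [0.0, 0.0, 0.0, 1.0]]
```

View pics/top0.png

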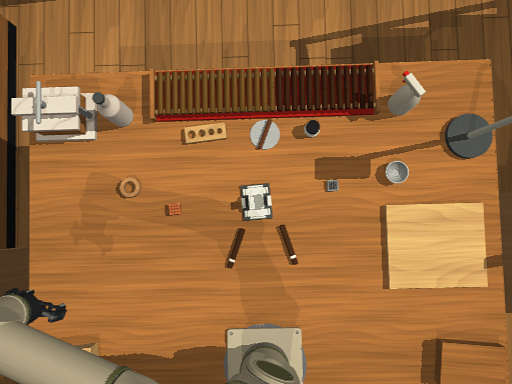

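The top view shows the clay block at about (174,209), the cover at (332,185) and the dock with the cassette at (257,202). Next I'll measure them.

```bash
cat > h.py <<'E'
import cv2,numpy as np
from workcell import *
def ray(c,px,z):
    E=np.array(c["extrinsics"]);R,t=E[:3,:3],E[:3,3];o=-R.T@t
    px=np.atleast_2d(px).astype(float)
    d=np.c_[(px[:,0]-c["cx"])/c["fx"],(px[:,1]-c["cy"])/c["fy"],np.ones(len(px))]@R
    return o+d*((z-o[2])/d[:,2])[:,None]
def proj(c,P):
    E=np.array(c["extrinsics"]);q=np.atleast_2d(P)@E[:3,:3].T+E[:3,3]
    return np.c_[q[:,0]/q[:,2]*c["fx"]+c["cx"],q[:,1]/q[:,2]*c["fy"]+c["cy"]]
def rect(c,m,z,roi=None):
    "largest blob of mask -> world min-area rect at height z"
    m=m.astype(np.uint8)
    if roi: k=np.zeros_like(m);k[roi[1]:roi[3],roi[0]:roi[2]]=1;m=m*k
    ct=max(cv2.findContours(m,cv2.RETR_EXTERNAL,cv2.CHAIN_APPROX_NONE)[0],key=cv2.contourArea)
    w=ray(c,ct[:,0,:],z)[:,:2]
    return cv2.minAreaRect((w*1000).astype(np.float32)),cv2.boundingRect(ct)
E
python3 - <<'E'
from h import *
c=dict(np.load("top0.npz"));f=c["frame"];hsv=cv2.cvtColor(f,cv2.COLOR_RGB2HSV)
for n,roi,p in(("block",(155,195,195,225),(174,209)),("cover",(315,172,350,200),(332,185)),("cas",(230,175,285,230),(257,202))):
    x0,y0,x1,y1=roi;print(n,ray(c,p,0.02).round(3),np.round(hsv[p[1]-6:p[1]+7:3,p[0]-9:p[0]+10:3],0)[:, :].tolist()[2])
big=cv2.resize(f[165:240,150:350],(800,300),interpolation=cv2.INTER_CUBIC)
s=dict(np.load("scene0.npz"))["frame"]
cv2.imwrite("pics/big0.png",np.vstack([big[:,:,::-1],cv2.resize(s[:,:,::-1],(400,300)).repeat(1,0) if 0 else np.zeros((0,800,3),np.uint8)]))
for n,m,roi,z in(("block",(hsv[...,0]<10)&(hsv[...,1]>110)&(hsv[...,2]>120),(155,195,195,225),.022),("cover",hsv[...,1]<90,(315,172,350,200),.012),("cas",hsv[...,1]<80,(230,175,285,230),.01)):
    print(n,rect(c,m,z,roi))
E
```

```text
block [[0.494 0.272 0.02 ]] [[14, 169, 89], [13, 174, 104], [10, 177, 131], [10, 175, 131], [10, 179, 178], [11, 180, 159], [15, 173, 175]]
cover [[ 0.555 -0.227  0.02 ]] [[14, 173, 165], [13, 152, 97], [20, 18, 85], [26, 19, 109], [18, 18, 72], [14, 97, 163], [14, 176, 183]]
cas [[0.508 0.01  0.02 ]] [[30, 24, 96], [26, 24, 233], [28, 28, 153], [27, 31, 162], [27, 29, 161], [28, 27, 142], [135, 16, 32]]
block (((477.8880615234375, 275.4189758300781), (0.0, 0.0), 0.0), (173, 214, 1, 1))
cover (((555.638671875, -229.44219970703125), (34.52992630004883, 31.637083053588867), 88.34095001220703), (327, 180, 12, 11))
cas (((510.3575134277344, 13.23958969116211), (110.56613159179688, 94.56132507324219), 3.7772860527038574), (241, 183, 31, 38))
```

View pics/big0.png

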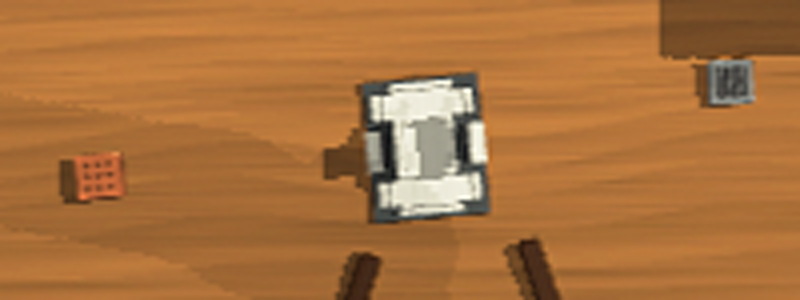

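The crop shows the cassette lying roughly along world x with a yaw of about 4°. The block and cover are nearly axis-aligned. I'll move above the block for a closer look.

```bash
python3 -m inch '[{"slide":[0.12,-0.15,0],"yaw":-0.5},{"slide":[0.12,-0.15,0],"yaw":-0.5},{"slide":[0.12,-0.15,0],"yaw":-0.5},{"slide":[0.12,-0.15,0],"yaw":-0.5},{"slide":[0.22,-0.3,-0.02],"yaw":-1.15},{"slide":[0.22,-0.3,-0.02],"yaw":-1.15},{"slide":[0.22,-0.3,-0.02],"yaw":-1.15},{"slide":[0.22,-0.3,-0.02],"yaw":-1.15},{"slide":[0.22,-0.3,-0.02],"yaw":-1.15},{"slide":[0.22,-0.3,-0.02],"yaw":-1.15},{"slide":[0.22,-0.3,-0.02],"yaw":-1.15},{"slide":[0.22,-0.3,-0.02],"yaw":-1.15},{"slide":[0.22,-0.3,-0.02],"yaw":-1.15}]' 0 30
cat >> h.py <<'E'
def snap(n,f):
    c=camera(n);np.savez(f+".npz",**c);cv2.imwrite(f"pics/{f}.png",c["frame"][:,:,::-1]);return c
E
python3 - <<'E'
from h import *
c=snap("wrist","w1");print(ray(c,(c["cx"],c["cy"]),0),proj(c,[.485,.272,.02]),c["fx"])
E
```

```text
clock: 1.18
position: [0.4716, 0.2731, 0.2222]
ee_rot: [0.704, 0.71, -0.0, -0.0]
ft_force: [-0.7, -0.1, -0.2]
grip_width: 1.0
grasp_force: 0.0
[[0.47091669 0.23708011 0.        ]] [[263.5077162 161.0263863]] 312.39609688060085
```

View pics/w1.png

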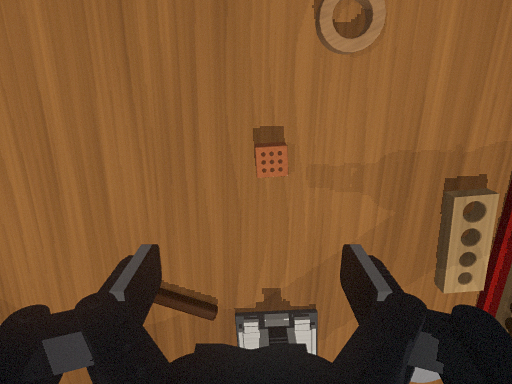

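The wrist view has the block at about (271,161), its top square and nearly aligned with the image. The dock is at the bottom, around (277,330).

Run:
```python
from h import *
c=dict(np.load("w1.npz"));hsv=cv2.cvtColor(c["frame"],cv2.COLOR_RGB2HSV)
print(hsv[150:182:4,266].tolist(),hsv[175,240].tolist())
m=((hsv[...,0]<=9)&(hsv[...,1]>120)&(hsv[...,2]>60)).astype(np.uint8)
m2=((hsv[...,0]<=9)&(hsv[...,1]>120)&(hsv[...,2]>130)).astype(np.uint8)
for mm in(m,m2):
    mm=cv2.morphologyEx(mm,cv2.MORPH_CLOSE,np.ones((5,5)));print(rect(c,mm,.022,(240,125,310,200)))
print([c["frame"][r,275].tolist() for r in range(138,150)])
```

```text
[[11, 171, 170], [10, 164, 173], [11, 172, 168], [11, 176, 175], [11, 169, 177], [11, 176, 139], [11, 168, 168], [15, 174, 154]] [15, 174, 141]
(((491.46990966796875, 291.23211669921875), (32.158565521240234, 4.317415714263916), 0.5289913415908813), (255, 142, 31, 5))
(((502.2080383300781, 261.3854675292969), (0.0, 0.0), 0.0), (279, 171, 1, 1))
[[104, 73, 42], [98, 63, 28], [101, 67, 35], [101, 70, 43], [95, 58, 32], [95, 56, 34], [95, 52, 33], [87, 46, 25], [140, 76, 43], [172, 101, 59], [165, 94, 56], [163, 95, 54]]
```

```bash
cat >> h.py <<'E'
def block(c,roi,z=.022):
    h=cv2.cvtColor(c["frame"],cv2.COLOR_RGB2HSV)
    m=((h[...,0]<=12)&(h[...,1]>120)&(h[...,2]>120)).astype(np.uint8)
    return rect(c,cv2.morphologyEx(m,cv2.MORPH_CLOSE,np.ones((7,7))),z,roi)
E
python3 - <<'E'
from h import *
c=dict(np.load("w1.npz"));print(block(c,(240,125,310,200)))
E
```

```text
(((493.5428771972656, 271.9698791503906), (34.52042007446289, 34.279659271240234), 3.75225567817688), (255, 146, 33, 32))
```

```bash
python3 -m inch '[{"slide":[0.022,-0.001,-0.1],"yaw":0.057},{"slide":[0.022,-0.001,-0.1],"yaw":0.057},{"slide":[0.022,-0.001,-0.1],"yaw":0.057},{"slide":[0.022,-0.001,-0.16],"yaw":0.057},{"slide":[0.022,-0.001,-0.16],"yaw":0.057},{"slide":[0.022,-0.001,-0.16],"yaw":0.057},{"slide":[0.022,-0.001,-0.16],"yaw":0.057}]' 0 30
python3 - <<'E'
from h import *
c=snap("wrist","w2");print(block(c,None),get_obs()["position"],get_obs()["ee_rot"])
E
```

```text
clock: 1.82
position: [0.4937, 0.2714, 0.0621]
ee_rot: [0.684, 0.729, -0.001, -0.0]
ft_force: [0.7, 0.4, 0.6]
grip_width: 0.997
grasp_force: 0.0
(((494.5830993652344, 273.883544921875), (36.34219741821289, 38.41205596923828), 4.118073463439941), (223, 188, 62, 60)) [0.49465591 0.27182469 0.06350089] [6.84264566e-01 7.29233621e-01 5.69742224e-04 6.41267976e-05]
```

View pics/w2.png

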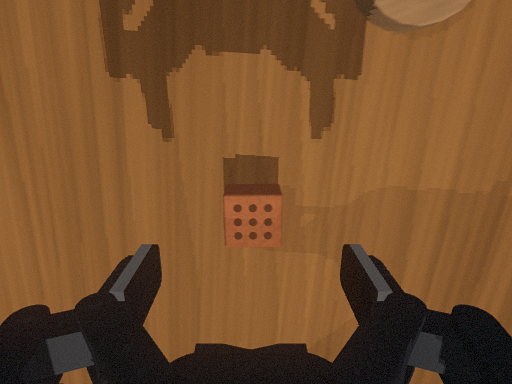

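The block sits centred between the open fingers at about (252,216). I'll descend and grasp.

```bash
python3 -m inch '[{"slide":[0,0,-0.025],"yaw":0},{"slide":[0,0,-0.049],"yaw":0},{"slide":[0,0,-0.049],"yaw":0},{"slide":[0,0,-0.049],"yaw":0}]' 0 30 && python3 -m inch '[{"slide":[0,0,0],"yaw":0},{"slide":[0,0,0],"yaw":0},{"slide":[0,0,0],"yaw":0},{"slide":[0,0,0],"yaw":0},{"slide":[0,0,0],"yaw":0},{"slide":[0,0,0],"yaw":0},{"slide":[0,0,0],"yaw":0},{"slide":[0,0,0],"yaw":0}]' 255 30
```

```text
clock: 2.2
position: [0.4947, 0.2713, 0.0146]
ee_rot: [0.685, 0.729, 0.0, 0.0]
ft_force: [-0.0, 0.4, 0.3]
grip_width: 0.996
grasp_force: 0.0
clock: 2.87
position: [0.495, 0.2712, 0.0144]
ee_rot: [0.685, 0.729, 0.001, 0.0]
ft_force: [-2.3, -0.2, 7.9]
grip_width: 0.403
grasp_force: 30.9
```

```bash
python3 -m inch '[{"slide":[0,0,0.04],"yaw":0},{"slide":[0,0,0.08],"yaw":0},{"slide":[0.015,-0.258,0.16],"yaw":0},{"slide":[0.015,-0.258,0.16],"yaw":0},{"slide":[0.015,-0.258,0.16],"yaw":0},{"slide":[0.015,-0.258,0.16],"yaw":0},{"slide":[0.015,-0.258,0.16],"yaw":0},{"slide":[0.015,-0.258,0.16],"yaw":0},{"slide":[0.015,-0.258,0.16],"yaw":0},{"slide":[0.015,-0.258,0.16],"yaw":0},{"slide":[0.015,-0.258,0.16],"yaw":0},{"slide":[0.015,-0.258,0.16],"yaw":0},{"slide":[0.015,-0.258,0.16],"yaw":0}]'
python3 - <<'E'
from h import *
c=snap("wrist","w3");o=get_obs();print(o["position"],o["ee_rot"],o["grip_width"])
print(proj(c,[[.51,.013,.014],[.556,.013,.014],[.51,.045,.014]]))
E
```

```text
clock: 3.95
position: [0.5091, 0.0143, 0.1729]
ee_rot: [0.684, 0.729, -0.0, -0.0]
ft_force: [0.3, 0.4, -1.3]
grip_width: 0.402
grasp_force: 30.6
[0.50913025 0.01423679 0.1728522 ] [ 6.83990321e-01  7.29490960e-01 -2.81183783e-04 -3.18406770e-04] 0.40266613887265
[[252.29889087 171.73405568]
 [299.76171781 174.7182493 ]
 [254.5863916  138.70212418]]
```

View pics/w3.png

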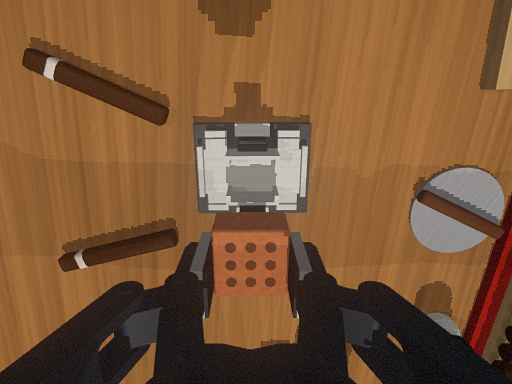

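The view shows the docked cassette centred near (252,170), with its pocket open. The held block, centred near (250,265), is square in the fingers.

Run:
```python
from h import *
c=dict(np.load("w3.npz"));f=c["frame"];hsv=cv2.cvtColor(f,cv2.COLOR_RGB2HSV)
cv2.imwrite("pics/w3c.png",cv2.resize(f[110:225,180:325,::-1],(725,575),interpolation=cv2.INTER_CUBIC))
print("held",block(c,(190,200,310,310),.1805))
m=((hsv[...,1]<100)).astype(np.uint8);m[212:]=0
print("plate",rect(c,m,.008,(185,112,320,212)))
# side edges of plate: first/last unsaturated pixel per row ; far edge per column
k=m[:, 185:320]
L=[(185+np.argmax(k[r]),r) for r in range(130,205)];R=[(319-np.argmax(k[r][::-1]),r) for r in range(130,205)]
T=[(x,100+np.argmax(m[100:200,x])) for x in list(range(200,225))+list(range(280,305))]
for n,p in(("L",L),("R",R),("T",T)):
    w=ray(c,np.array(p)+.0,.008)[:,:2].astype(np.float32)
    print(n,cv2.fitLine(w,cv2.DIST_HUBER,0,.0005,.01).ravel().round(4),np.median(w,0))
```

```text
held (((508.0211486816406, 16.230382919311523), (34.310237884521484, 36.16519546508789), 4.118663311004639), (212, 226, 78, 71))
plate (((509.5638427734375, 14.586837768554688), (111.31670379638672, 90.01575469970703), 3.736003875732422), (193, 122, 118, 90))
L [ 0.0689 -0.9976  0.4545  0.0136] [0.45478988 0.01255534]
R [ 0.068  -0.9977  0.5644  0.0192] [0.56436944 0.01968656]
T [0.9971 0.0764 0.5066 0.059 ] [0.50665843 0.05933519]
```

View pics/w3c.png

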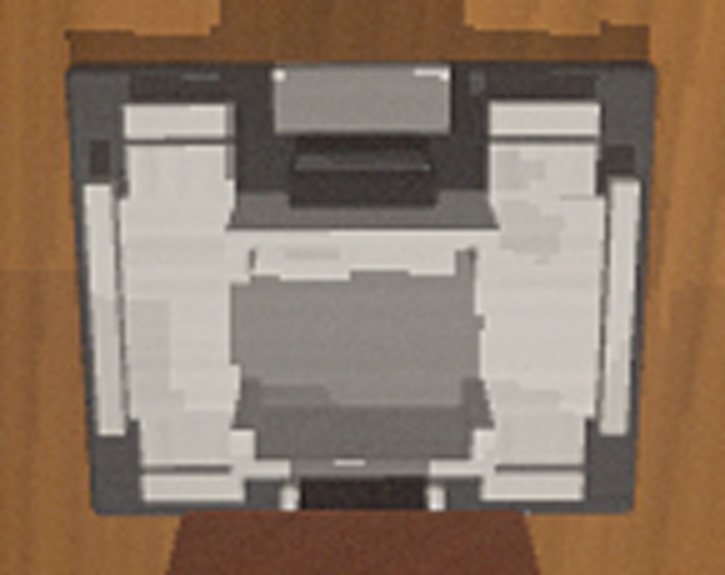

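```bash
cat >> h.py <<'E'
def cas(p,ctr=(.5097,.0135),yaw=.07):
    p=np.atleast_2d(p).astype(float)/1000;C,S=np.cos(yaw),np.sin(yaw)
    return np.c_[ctr[0]+C*p[:,0]-S*p[:,1],ctr[1]+S*p[:,0]+C*p[:,1],p[:,2]]
E
python3 - <<'E'
from h import *
c=dict(np.load("w3.npz"));E=c["extrinsics"];print("cam",-E[:3,:3].T@E[:3,3])
P={"plate corners":[[-56,46,8],[56,46,8],[-56,-46,8],[56,-46,8]],"far wall outer top":[[-23.5,22.5,44],[23.5,22.5,44]],"far wall inner top":[[-19.5,19.5,44],[19.5,19.5,44]],"near inner top":[[-19.5,-19.5,44],[19.5,-19.5,44]],"near outer top":[[-19.5,-22.5,44],[19.5,-22.5,44]],"post far x edge gap":[[-23.5,13.5,44],[23.5,13.5,44]],"far keeper top":[[-16,46.5,18],[16,46.5,18],[-16,35,18],[16,35,18]],"floor ends":[[-46,32,14],[46,32,14],[-46,-32,14],[46,-32,14]],"catch L top":[[-12,34,56],[12,34,56],[-12,29,56],[12,29,56]],"catch R top":[[-12,-34,56],[12,-34,56],[-12,-29,56],[12,-29,56]]}
for k,v in P.items(): print(k,((proj(c,cas(v))-[180,110])*5).round(0).tolist())
g=cv2.cvtColor(c["frame"],cv2.COLOR_RGB2GRAY)
print(ray(c,[[205,212.6],[300,212.6]],.008))
print("col250",[(r,int(g[r,244])) for r in range(122,213)])
E
```

```text
cam [0.50321448 0.09313572 0.30459409]
plate corners [[60.0, 62.0], [658.0, 59.0], [88.0, 516.0], [633.0, 513.0]]
far wall outer top [[222.0, 226.0], [499.0, 224.0]]
far wall inner top [[246.0, 243.0], [475.0, 242.0]]
near inner top [[252.0, 457.0], [471.0, 456.0]]
near outer top [[252.0, 472.0], [470.0, 471.0]]
post far x edge gap [[224.0, 277.0], [497.0, 276.0]]
far keeper top [[271.0, 65.0], [448.0, 64.0], [272.0, 128.0], [447.0, 127.0]]
floor ends [[113.0, 142.0], [606.0, 139.0], [130.0, 462.0], [592.0, 460.0]]
catch L top [[286.0, 171.0], [435.0, 171.0], [286.0, 202.0], [435.0, 201.0]]
catch R top [[293.0, 559.0], [431.0, 559.0], [292.0, 533.0], [431.0, 532.0]]
[[ 0.46455304 -0.0352351   0.008     ]
 [ 0.56192596 -0.02887628  0.008     ]]
col250 [(122, 87), (123, 108), (124, 130), (125, 136), (126, 134), (127, 136), (128, 139), (129, 135), (130, 135), (131, 135), (132, 135), (133, 141), (134, 137), (135, 140), (136, 92), (137, 52), (138, 46), (139, 50), (140, 50), (141, 81), (142, 80), (143, 81), (144, 55), (145, 51), (146, 63), (147, 62), (148, 55), (149, 58), (150, 58), (151, 80), (152, 110), (153, 107), (154, 106), (155, 102), (156, 178), (157, 198), (158, 199), (159, 188), (160, 183), (161, 180), (162, 194), (163, 198), (164, 198), (165, 200), (166, 138), (167, 134), (168, 137), (169, 141), (170, 137), (171, 136), (172, 137), (173, 138), (174, 137), (175, 140), (176, 138), (177, 140), (178, 135), (179, 132), (180, 136), (181, 135), (182, 136), (183, 133), (184, 136), (185, 139), (186, 140), (187, 122), (188, 122), (189, 118), (190, 122), (191, 110), (192, 107), (193, 108), (194, 108), (195, 108), (196, 105), (197, 106), (198, 104), (199, 106), (200, 104), (201, 102), (202, 118), (203, 124), (204, 125), (205, 81), (206, 47), (207, 52), (208, 48), (209, 49), (210, 48), (211, 36), (212, 83)]
```

```bash
python3 -m inch '[{"slide":[0.002,-0.001,-0.04],"yaw":0.003},{"slide":[0.002,-0.001,-0.08],"yaw":0.003},{"slide":[0.002,-0.001,-0.098],"yaw":0.003},{"slide":[0.002,-0.001,-0.098],"yaw":0.003},{"slide":[0.002,-0.001,-0.098],"yaw":0.003},{"slide":[0.002,-0.001,-0.098],"yaw":0.003}]'
python3 - <<'E'
from h import *
c=snap("wrist","w4");print(get_obs()["position"]);snap("scene","s4");print(get_obs()["position"])
f=c["frame"];cv2.imwrite("pics/w4c.png",cv2.resize(f[100:292,130:380,::-1],(750,576),interpolation=cv2.INTER_CUBIC))
P={"far wall outer top":[[-23.5,22.5,44],[23.5,22.5,44]],"far wall inner top":[[-19.5,19.5,44],[19.5,19.5,44]],"catch L top":[[-12,34,56],[12,34,56]],"floor ends":[[-46,32,14],[46,32,14],[-46,-32,14],[46,-32,14]],"near wall":[[-23.5,-22.5,44],[23.5,-22.5,44]],"block bottom if centred":[[-17.5,17.5,60.5],[17.5,17.5,60.5]],"block top":[[-17.5,17.5,82.5],[17.5,17.5,82.5],[-17.5,-17.5,82.5],[17.5,-17.5,82.5]]}
for k,v in P.items(): print(k,((proj(c,cas(v,(.510,.0134)))-[130,100])*3+1).round(0).tolist())
E
```

```text
clock: 4.5
position: [0.5124, 0.0123, 0.0767]
ee_rot: [0.683, 0.73, 0.001, 0.001]
ft_force: [0.2, 0.1, -0.2]
grip_width: 0.403
grasp_force: 30.5
[0.51268656 0.01227024 0.07705735]
[0.51267712 0.01219299 0.07709996]
far wall outer top [[227.0, 268.0], [481.0, 267.0]]
far wall inner top [[249.0, 283.0], [459.0, 282.0]]
catch L top [[282.0, 226.0], [424.0, 225.0]]
floor ends [[138.0, 181.0], [571.0, 179.0], [159.0, 448.0], [553.0, 447.0]]
near wall [[238.0, 481.0], [473.0, 480.0]]
block bottom if centred [[250.0, 326.0], [456.0, 326.0]]
block top [[234.0, 383.0], [471.0, 382.0], [244.0, 583.0], [464.0, 582.0]]
```

View pics/w4c.png

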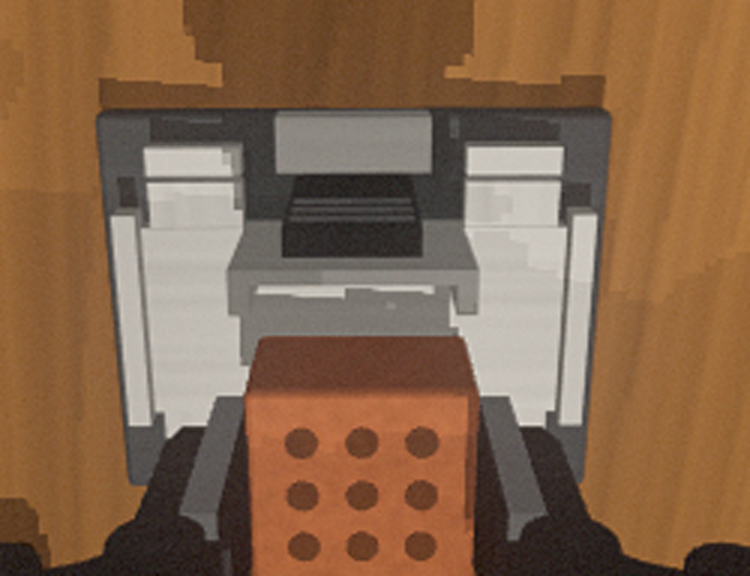

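The crop shows the block hanging squarely over the pocket, about 1.2 mm too far in +x and 0.8 mm too far in −y (far face 262–466 against wall 228–478). I'll correct that and lower it.

```bash
python3 -m inch '[{"slide":[-0.0013,0.0007,0],"yaw":0},{"slide":[-0.0013,0.0007,-0.01],"yaw":0},{"slide":[-0.0013,0.0007,-0.016],"yaw":0},{"slide":[-0.0013,0.0007,-0.022],"yaw":0},{"slide":[-0.0013,0.0007,-0.028],"yaw":0},{"slide":[-0.0013,0.0007,-0.034],"yaw":0},{"slide":[-0.0013,0.0007,-0.04],"yaw":0},{"slide":[-0.0013,0.0007,-0.044],"yaw":0},{"slide":[-0.0013,0.0007,-0.046],"yaw":0},{"slide":[-0.0013,0.0007,-0.046],"yaw":0},{"slide":[-0.0013,0.0007,-0.046],"yaw":0}]'
```

```text
clock: 5.52
position: [0.5103, 0.0125, 0.0294]
ee_rot: [0.684, 0.73, 0.0, 0.0]
ft_force: [-0.2, 0.5, -1.9]
grip_width: 0.4
grasp_force: 30.5
```

```bash
python3 -m inch '[{"slide":[0,0,-0.001],"yaw":0},{"slide":[0,0,-0.001],"yaw":0},{"slide":[0,0,-0.001],"yaw":0}]'; python3 -m inch '[{"slide":[0,0,0],"yaw":0},{"slide":[0,0,0],"yaw":0},{"slide":[0,0,0],"yaw":0},{"slide":[0,0,0],"yaw":0},{"slide":[0,0,0],"yaw":0}]' 70 30; python3 -m inch '[{"slide":[0,0,0.01],"yaw":0},{"slide":[0,0,0.03],"yaw":0},{"slide":[0,0,0.06],"yaw":0},{"slide":[0,0,0.1],"yaw":0},{"slide":[0,0,0.14],"yaw":0},{"slide":[0,0,0.14],"yaw":0},{"slide":[0,0,0.14],"yaw":0}]'
python3 - <<'E'
from h import *
c=snap("wrist","w5");print(get_obs()["position"])
t=snap("top","t5")
f=c["frame"];cv2.imwrite("pics/w5c.png",cv2.resize(f[100:250,160:350,::-1],(760,600),interpolation=cv2.INTER_CUBIC))
print("block",block(c,(200,120,310,230),.036), cas([0,0,36],(.510,.0134)))
h=cv2.cvtColor(t["frame"],cv2.COLOR_RGB2HSV);print("cover",rect(t,h[...,1]<90,.012,(315,172,350,200)))
E
```

```text
clock: 5.77
position: [0.5102, 0.0125, 0.0285]
ee_rot: [0.684, 0.73, 0.0, 0.0]
ft_force: [0.6, 0.2, -1.3]
grip_width: 0.397
grasp_force: 30.5
clock: 6.18
position: [0.5102, 0.0125, 0.0284]
ee_rot: [0.684, 0.73, 0.0, 0.0]
ft_force: [-0.0, 0.2, 0.0]
grip_width: 0.726
grasp_force: 0.0
clock: 6.77
position: [0.5116, 0.0126, 0.1714]
ee_rot: [0.684, 0.73, 0.002, 0.001]
ft_force: [-0.3, -0.2, -1.1]
grip_width: 0.73
grasp_force: 0.0
[0.51048473 0.01255872 0.16950706]
block (((508.5188903808594, 13.881454467773438), (33.88608932495117, 32.41979217529297), 3.6780242919921875), (228, 158, 39, 36)) [[0.51   0.0134 0.036 ]]
cover (((555.638671875, -229.44219970703125), (34.52992630004883, 31.637083053588867), 88.34095001220703), (327, 180, 12, 11))
```

View pics/w5c.png

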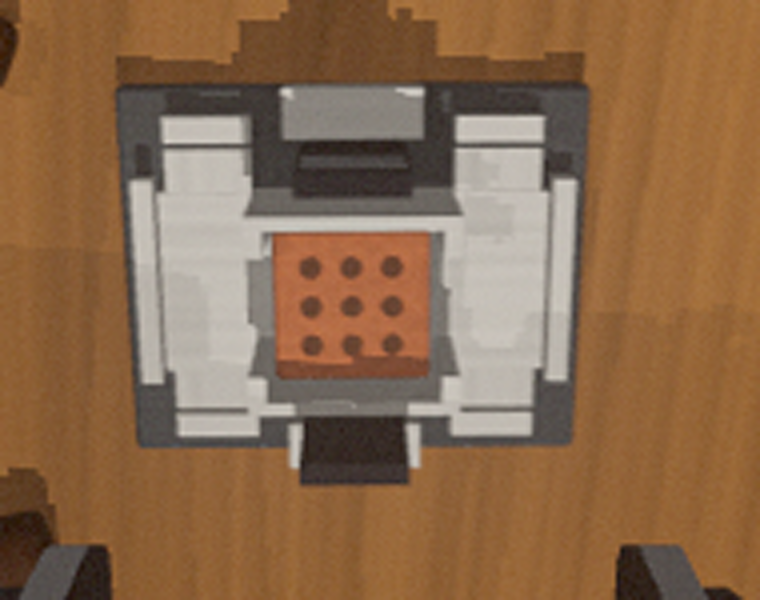

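The block is seated flat inside the pocket at (350,305) of the crop. On to the cover.

```bash
python3 -m inch '[{"slide":[0.045,-0.242,0],"yaw":-0.07},{"slide":[0.045,-0.242,0],"yaw":-0.07},{"slide":[0.045,-0.242,0],"yaw":-0.07},{"slide":[0.045,-0.242,0],"yaw":-0.07},{"slide":[0.045,-0.242,-0.05],"yaw":-0.07},{"slide":[0.045,-0.242,-0.05],"yaw":-0.07},{"slide":[0.045,-0.242,-0.05],"yaw":-0.07},{"slide":[0.045,-0.242,-0.05],"yaw":-0.07},{"slide":[0.045,-0.242,-0.05],"yaw":-0.07},{"slide":[0.045,-0.242,-0.05],"yaw":-0.07},{"slide":[0.045,-0.242,-0.05],"yaw":-0.07}]' 0
python3 - <<'E'
from h import *
c=snap("wrist","w6");o=get_obs();print(o["position"],o["ee_rot"])
p=proj(c,[.5556,-.2294,.012])[0];print(p)
h=cv2.cvtColor(c["frame"],cv2.COLOR_RGB2HSV);x,y=p.astype(int)
m=cv2.morphologyEx((h[...,1]<100).astype(np.uint8),cv2.MORPH_CLOSE,np.ones((5,5)))
print(rect(c,m,.012,(x-45,y-45,x+45,y+45)))
cv2.imwrite("pics/w6c.png",cv2.resize(c["frame"][y-45:y+45,x-45:x+45,::-1],(540,540),interpolation=cv2.INTER_CUBIC))
E
```

```text
clock: 7.78
position: [0.5557, -0.2277, 0.1189]
ee_rot: [0.708, 0.706, 0.001, 0.0]
ft_force: [0.2, -0.0, 0.5]
grip_width: 0.999
grasp_force: 0.0
[ 0.55577342 -0.22787897  0.11903307] [7.08076305e-01 7.06135576e-01 6.74753280e-04 1.96244961e-04]
[251.20125145 189.30943758]
(((555.2251586914062, -227.4227294921875), (36.399986267089844, 34.925804138183594), 89.86715698242188), (229, 165, 44, 44))
```

View pics/w6c.png

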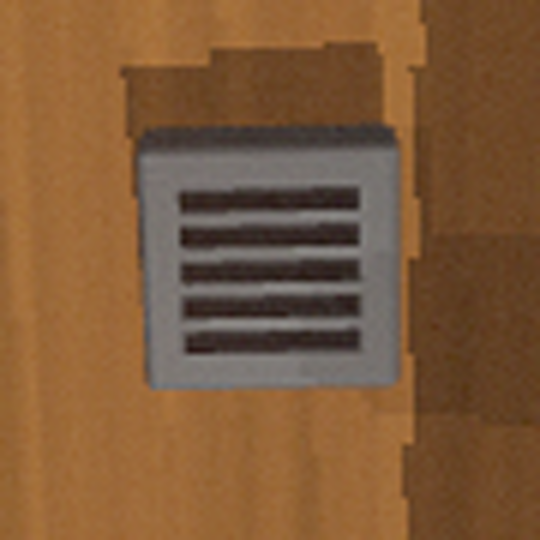

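The crop shows the cover slots up and square to the tool, centred at (270,270), which is pixel (251,189). I'll descend onto it.

```bash
python3 -m inch '[{"slide":[0.0004,-0.0022,-0.04],"yaw":0.003},{"slide":[0.0004,-0.0022,-0.08],"yaw":0.003},{"slide":[0.0004,-0.0022,-0.1],"yaw":0.003},{"slide":[0.0004,-0.0022,-0.106],"yaw":0.003},{"slide":[0.0004,-0.0022,-0.106],"yaw":0.003},{"slide":[0.0004,-0.0022,-0.106],"yaw":0.003},{"slide":[0.0004,-0.0022,-0.106],"yaw":0.003}]' 0;  python3 -m inch '[{"slide":[0,0,0],"yaw":0},{"slide":[0,0,0],"yaw":0},{"slide":[0,0,0],"yaw":0},{"slide":[0,0,0],"yaw":0},{"slide":[0,0,0],"yaw":0},{"slide":[0,0,0],"yaw":0},{"slide":[0,0,0],"yaw":0}]' 255 25
```

```text
clock: 8.42
position: [0.557, -0.232, 0.0145]
ee_rot: [0.708, 0.707, 0.001, 0.001]
ft_force: [0.4, -0.4, -0.0]
grip_width: 1.003
grasp_force: 0.0
clock: 9.0
position: [0.5558, -0.2318, 0.0129]
ee_rot: [0.708, 0.706, 0.0, 0.0]
ft_force: [-1.3, 0.8, 6.7]
grip_width: 0.399
grasp_force: 25.3
```

The settled y overshoots the cover's centre by about 1.7 mm, so I'll regrasp centred.

```bash
python3 -m inch '[{"slide":[0,0,0],"yaw":0},{"slide":[0,0,0],"yaw":0},{"slide":[0,0.0016,0],"yaw":0},{"slide":[0,0.0016,0],"yaw":0},{"slide":[0,0.0016,0],"yaw":0}]' 100 25;  python3 -m inch '[{"slide":[0,0,0],"yaw":0},{"slide":[0,0,0],"yaw":0},{"slide":[0,0,0],"yaw":0},{"slide":[0,0,0],"yaw":0},{"slide":[0,0,0],"yaw":0}]' 255 25; python3 -m inch '[{"slide":[0,0,0.04],"yaw":0},{"slide":[0,0,0.08],"yaw":0},{"slide":[0,0,0.1],"yaw":0},{"slide":[-0.045,0.243,0.1],"yaw":0.07},{"slide":[-0.045,0.243,0.1],"yaw":0.07},{"slide":[-0.045,0.243,0.1],"yaw":0.07},{"slide":[-0.045,0.243,0.1],"yaw":0.07},{"slide":[-0.045,0.243,0.1],"yaw":0.07},{"slide":[-0.045,0.243,0.1],"yaw":0.07},{"slide":[-0.045,0.243,0.1],"yaw":0.07},{"slide":[-0.045,0.243,0.08],"yaw":0.07},{"slide":[-0.045,0.243,0.08],"yaw":0.07},{"slide":[-0.045,0.243,0.08],"yaw":0.07}]'
python3 - <<'E'
from h import *
c=snap("wrist","w7");o=get_obs();print(o["position"],o["ee_rot"])
snap("scene","s7");print(get_obs()["position"])
z=o["position"][2]-.0129
f=c["frame"];cv2.imwrite("pics/w7c.png",cv2.resize(f[100:300,130:380,::-1],(750,600),interpolation=cv2.INTER_CUBIC))
P={"far wall outer top":[[-23.5,22.5,44],[23.5,22.5,44]],"cover bottom if centred":[[-17.5,17.5,z*1000],[17.5,17.5,z*1000]],"cover top":[[-17.5,17.5,z*1000+12],[17.5,17.5,z*1000+12],[-17.5,-17.5,z*1000+12],[17.5,-17.5,z*1000+12]]}
for k,v in P.items(): print(k,((proj(c,cas(v,(.510,.0134)))-[130,100])*3+1).round(0).tolist())
E
```

```text
clock: 9.42
position: [0.5555, -0.2299, 0.0122]
ee_rot: [0.708, 0.706, -0.0, -0.0]
ft_force: [-0.1, 0.3, -0.6]
grip_width: 0.608
grasp_force: 0.0
clock: 9.83
position: [0.5556, -0.2302, 0.0124]
ee_rot: [0.708, 0.706, 0.0, 0.0]
ft_force: [0.2, -0.7, 0.6]
grip_width: 0.406
grasp_force: 25.4
clock: 10.92
position: [0.5098, 0.0124, 0.0918]
ee_rot: [0.683, 0.731, -0.001, -0.0]
ft_force: [-0.2, -0.4, -0.3]
grip_width: 0.403
grasp_force: 25.4
[0.51037712 0.01224918 0.092464  ] [ 6.83030479e-01  7.30389754e-01 -4.03679074e-04 -9.93807750e-05]
[0.51074229 0.01218983 0.09283626]
far wall outer top [[251.0, 245.0], [486.0, 244.0]]
cover bottom if centred [[264.0, 337.0], [475.0, 337.0]]
cover top [[256.0, 367.0], [484.0, 367.0], [264.0, 561.0], [475.0, 561.0]]
```

View pics/w7c.png

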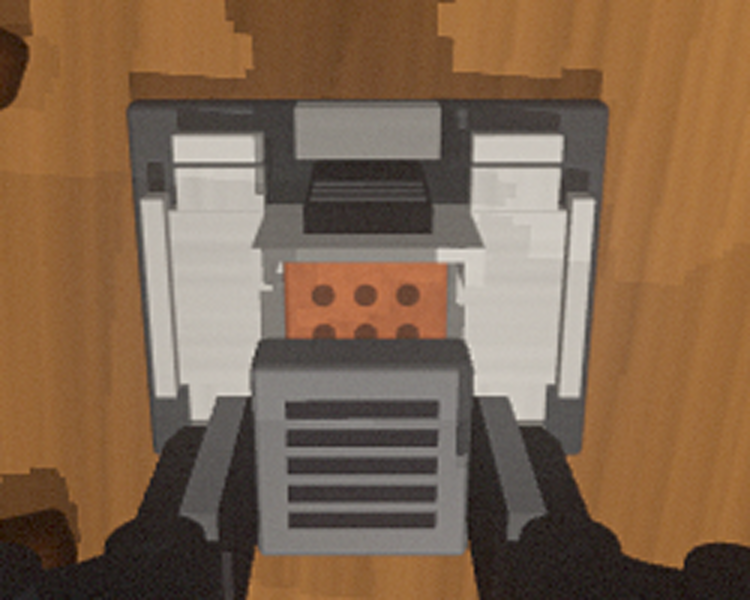

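The crop shows the cover level and square in the fingers, about 1 mm too far in −x (363 against 369). The block is seen in the pocket behind it. I'll correct x and lower the cover.

```bash
python3 -m inch '[{"slide":[0.0008,0.0002,0],"yaw":0},{"slide":[0.0008,0.0002,-0.02],"yaw":0},{"slide":[0.0008,0.0002,-0.026],"yaw":0},{"slide":[0.0008,0.0002,-0.031],"yaw":0},{"slide":[0.0008,0.0002,-0.036],"yaw":0},{"slide":[0.0008,0.0002,-0.04],"yaw":0},{"slide":[0.0008,0.0002,-0.042],"yaw":0},{"slide":[0.0008,0.0002,-0.042],"yaw":0},{"slide":[0.0008,0.0002,-0.042],"yaw":0}]'
```

```text
clock: 11.77
position: [0.5115, 0.0131, 0.0505]
ee_rot: [0.683, 0.731, 0.0, 0.0]
ft_force: [-0.0, 0.1, -0.7]
grip_width: 0.399
grasp_force: 25.4
```

```bash
python3 -m inch '[{"slide":[0,0,-0.001],"yaw":0},{"slide":[0,0,-0.0016],"yaw":0},{"slide":[0,0,-0.0016],"yaw":0},{"slide":[0,0,-0.0016],"yaw":0}]'; python3 -m inch '[{"slide":[0,0,0],"yaw":0},{"slide":[0,0,0],"yaw":0},{"slide":[0,0,0],"yaw":0},{"slide":[0,0,0],"yaw":0},{"slide":[0,0,0],"yaw":0}]' 70 25;python3 -m inch '[{"slide":[0,0,0.01],"yaw":0},{"slide":[0,0,0.03],"yaw":0},{"slide":[0,0,0.06],"yaw":0},{"slide":[0,0,0.1],"yaw":0},{"slide":[0,0,0.12],"yaw":0},{"slide":[0,0,0.12],"yaw":0},{"slide":[0,0,0.12],"yaw":0}]'
python3 - <<'E'
from h import *
c=snap("wrist","w8");print(get_obs()["position"])
f=c["frame"];cv2.imwrite("pics/w8c.png",cv2.resize(f[100:250,160:350,::-1],(760,600),interpolation=cv2.INTER_CUBIC))
P=[[-17.5,17.5,48],[17.5,17.5,48],[-17.5,-17.5,48],[17.5,-17.5,48]]
print(((proj(c,cas(P,(.510,.0134)))-[160,100])*4+1.5).round(0).tolist())
E
```

```text
clock: 12.1
position: [0.5114, 0.0131, 0.0488]
ee_rot: [0.683, 0.731, 0.0, 0.0]
ft_force: [-0.0, -1.1, -0.3]
grip_width: 0.402
grasp_force: 25.4
clock: 12.52
position: [0.5114, 0.0131, 0.0488]
ee_rot: [0.683, 0.731, 0.0, 0.0]
ft_force: [0.4, -0.2, 0.8]
grip_width: 0.724
grasp_force: 0.0
clock: 13.1
position: [0.5121, 0.0131, 0.1705]
ee_rot: [0.683, 0.731, 0.001, 0.001]
ft_force: [-0.1, 0.7, 0.1]
grip_width: 0.724
grasp_force: 0.0
[0.511313   0.01314049 0.16916835]
[[272.0, 246.0], [439.0, 246.0], [276.0, 404.0], [437.0, 403.0]]
```

View pics/w8c.png

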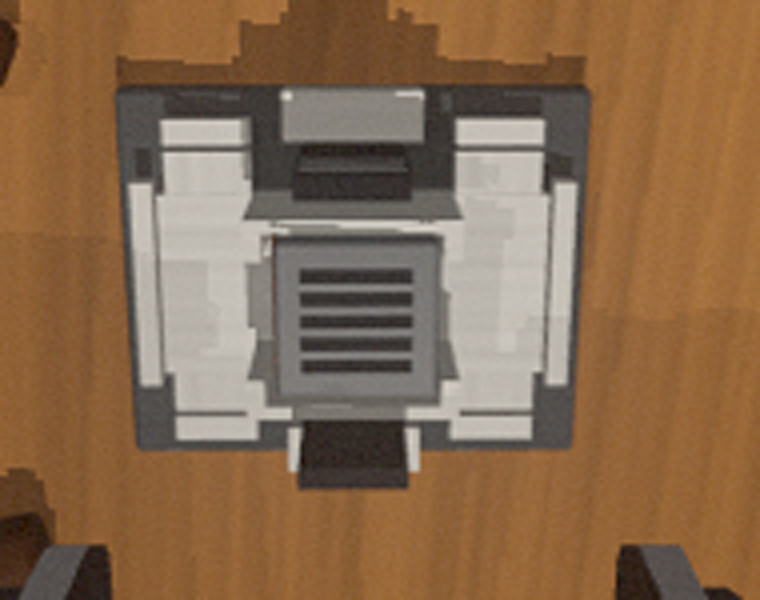

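The cover sits square in the pocket at (358,323), within a pixel of where it should be. Viewing that crop took me one past the 10-picture limit, so I'll check by numbers only from here. Next I'll turn the hand for the pinch.

```bash
python3 -c "
from workcell import *
o=get_obs();print(o['joint_pos'].round(2),o['position'],o['ee_rot'])"
```

```text
[-0.57  0.14  0.49  1.88 -0.07  1.14  0.02] [0.511313   0.01314049 0.16916835] [6.82625710e-01 7.30768052e-01 4.23335437e-04 1.23049747e-04]
```

```bash
python3 -m inch '[{"slide":[0,0,0],"yaw":1.573},{"slide":[0,0,0],"yaw":1.573},{"slide":[0,0,0],"yaw":1.573},{"slide":[0,0,0],"yaw":1.573},{"slide":[0,0,0],"yaw":1.573},{"slide":[0,0,0],"yaw":1.573},{"slide":[0,0,0],"yaw":1.573},{"slide":[0,0,0],"yaw":1.573},{"slide":[0,0,0],"yaw":1.573},{"slide":[0,0,0],"yaw":1.573},{"slide":[0,0,0],"yaw":1.573},{"slide":[0,0,0],"yaw":1.573},{"slide":[0,0,0],"yaw":1.573},{"slide":[0,0,-0.04],"yaw":1.573},{"slide":[0,0,-0.07],"yaw":1.573},{"slide":[0,0,-0.07],"yaw":1.573},{"slide":[0,0,-0.07],"yaw":1.573},{"slide":[0,0,-0.07],"yaw":1.573}]' 0 40
python3 - <<'E'
from h import *
c=snap("wrist","w9");o=get_obs();print(o["position"],o["ee_rot"],2*np.degrees(np.arctan2(o["ee_rot"][0],o["ee_rot"][1])))
# cover top (grey) vs white surroundings, and plate outline
h=cv2.cvtColor(c["frame"],cv2.COLOR_RGB2HSV);print("cover px",proj(c,cas([[0,0,48],[-17.5,0,48],[17.5,0,48],[0,17.5,48],[0,-17.5,48]],(.5105,.0134))).round(1).tolist())
x,y=proj(c,cas([0,0,48]))[0].astype(int);v=h[...,2]
print(v[y,x-60:x+60:2].tolist());print(v[y-60:y+60:2,x+22].tolist())
E
```

```text
clock: 14.65
position: [0.5118, 0.0129, 0.0998]
ee_rot: [-0.035, 0.999, -0.0, 0.0]
ft_force: [0.2, 0.3, -0.2]
grip_width: 1.002
grasp_force: 0.0
[0.51224408 0.01308745 0.10028223] [-3.50012257e-02  9.99386902e-01  1.26829275e-04  8.47397369e-04] -4.011665878768158
cover px [[251.7, 214.6], [251.7, 188.6], [251.6, 239.3], [279.1, 214.6], [224.2, 214.6]]
[180, 181, 150, 52, 51, 49, 49, 42, 42, 43, 43, 78, 79, 124, 118, 112, 103, 107, 107, 106, 106, 107, 90, 51, 47, 119, 87, 54, 44, 80, 56, 54, 51, 85, 55, 40, 48, 81, 49, 40, 44, 84, 79, 80, 79, 97, 137, 135, 48, 59, 45, 47, 44, 44, 42, 47, 43, 39, 79, 139]
[182, 184, 182, 181, 184, 184, 104, 93, 90, 97, 95, 84, 167, 175, 177, 121, 59, 58, 89, 101, 77, 78, 80, 82, 82, 82, 81, 78, 77, 83, 84, 81, 82, 81, 80, 105, 113, 115, 118, 115, 118, 120, 114, 169, 192, 191, 192, 190, 193, 122, 190, 192, 195, 158, 158, 155, 142, 137, 140, 152]
```

```bash
python3 -m inch '[{"slide":[-0.0007,0,-0.02],"yaw":0},{"slide":[-0.0007,0,-0.035],"yaw":0},{"slide":[-0.0007,0,-0.048],"yaw":0},{"slide":[-0.0007,0,-0.058],"yaw":0},{"slide":[-0.0007,0,-0.064],"yaw":0},{"slide":[-0.0007,0,-0.064],"yaw":0},{"slide":[-0.0007,0,-0.064],"yaw":0}]'; python3 -m inch '[{"slide":[0,0,0],"yaw":0},{"slide":[0,0,0],"yaw":0},{"slide":[0,0,0],"yaw":0},{"slide":[0,0,0],"yaw":0},{"slide":[0,0,0],"yaw":0},{"slide":[0,0,0],"yaw":0},{"slide":[0,0,0],"yaw":0}]' 255 40
```

```text
clock: 15.28
position: [0.5111, 0.0131, 0.0354]
ee_rot: [-0.035, 0.999, 0.0, 0.0]
ft_force: [-0.1, 0.0, -0.8]
grip_width: 1.0
grasp_force: 0.0
clock: 15.87
position: [0.5115, 0.0133, 0.0362]
ee_rot: [-0.035, 0.999, 0.0, 0.001]
ft_force: [-4.1, 0.2, 12.5]
grip_width: 0.619
grasp_force: 40.4
```

```bash
python3 -m inch '[{"slide":[0,0,0],"yaw":0},{"slide":[0,0,0],"yaw":0},{"slide":[0,0,0.001],"yaw":0},{"slide":[0,0,0.002],"yaw":0},{"slide":[0,0,0.003],"yaw":0},{"slide":[0,0,0.003],"yaw":0}]'
```

```text
clock: 16.37
position: [0.5105, 0.013, 0.0378]
ee_rot: [-0.035, 0.999, 0.0, -0.0]
ft_force: [-0.2, -0.1, -3.4]
grip_width: 0.617
grasp_force: 42.6
```

```bash
python3 -m inch '[{"slide":[0,0,0.002],"yaw":0},{"slide":[0,0,0.004],"yaw":0},{"slide":[0,0,0.006],"yaw":0},{"slide":[0,0,0.008],"yaw":0},{"slide":[0,0,0.01],"yaw":0},{"slide":[0,0,0.01],"yaw":0}]'
```

```text
clock: 16.87
position: [0.5108, 0.0131, 0.0482]
ee_rot: [-0.035, 0.999, 0.0, 0.0]
ft_force: [0.6, 0.2, -2.4]
grip_width: 0.618
grasp_force: 42.7
```

```bash
python3 -m inch '[{"slide":[0,0,0.005],"yaw":0},{"slide":[0,0,0.012],"yaw":0},{"slide":[0,0,0.02],"yaw":0},{"slide":[0,0,0.03],"yaw":0},{"slide":[0,0,0.04],"yaw":0},{"slide":[0,0,0.05],"yaw":0},{"slide":[0,0,0.06],"yaw":0},{"slide":[0,0,0.068],"yaw":0},{"slide":[0,0,0.074],"yaw":0},{"slide":[0,0,0.078],"yaw":0},{"slide":[0,0,0.08],"yaw":0},{"slide":[0,0,0.08],"yaw":0},{"slide":[0,0,0.08],"yaw":0},{"slide":[0,0,0.08],"yaw":0},{"slide":[0,0,0.08],"yaw":0},{"slide":[0,0,0.08],"yaw":0}]'
python3 - <<'E'
from h import *
o=get_obs();print(o["position"],o["ft_force"],o["torque"],o["grip_width"],abs(o["joint_velocities"]).max())
c=snap("scene","s10");f=c["frame"];h=cv2.cvtColor(f,cv2.COLOR_RGB2HSV)
# expected floor-plate corners, underside z=.1 and where bright aluminium is
P=cas([[-46,-32,100],[46,-32,100],[46,32,100],[-46,32,100],[-46,-32,106],[46,-32,106],[46,32,106],[-46,32,106]],(.5107,.0131));q=proj(c,P);print(q.round(1).tolist())
x0,y0=q.min(0).astype(int)-15;x1,y1=q.max(0).astype(int)+15
m=((h[...,1]<60)&(h[...,2]>120)).astype(np.uint8)[y0:y1,x0:x1]
print(x0,y0,x1,y1)
for r in m[::2]: print("".join(".#"[v] for v in r))
E
```

```text
clock: 18.2
position: [0.5105, 0.013, 0.1274]
ee_rot: [-0.035, 0.999, -0.0, -0.0]
ft_force: [0.1, -0.1, -2.3]
grip_width: 0.617
grasp_force: 42.7
[0.51045138 0.01303606 0.12738974] [ 0.10880489 -0.11784814 -2.31923176] [ 0.04152691 -0.00256006 -0.045263  ] 0.6168415599877828 0.0023323435325745814
[[224.8, 167.9], [249.6, 187.7], [267.6, 174.1], [242.8, 155.4], [224.7, 166.3], [249.6, 186.1], [267.7, 172.5], [242.7, 153.8]]
209 138 282 202
.........................................................................
.........................................................................
..................####...................................................
..................###....................................................
.........................................................................
.........................................................................
.........................................................................
.....................................#...................................
.................................................................
[... 1010 characters left out ...]
############......................
.....................#####..........##################...................
...................####................##.......######...................
...................#...............................#..#..................
.................###.................................####................
.................######..............................#######.............
...................####.#...............................###..............
.....................#######............................##...............
.....................#########.......................#####...............
......................##########...................#####.................
```

The corners of the lifted cassette project where a level plate with its underside at about 100 mm should be: left (225,167), front (250,187), right (268,174). The arm is still and the grip is steady, so I'm handing in.

```bash
python3 -c "
from workcell import *
print(hand_in())"
```

```text
the job is handed in; nothing more can be done
None
```

The job is handed in at about 18 s: the block and slotted cover are in the pocket, and the cassette was released and is held level and still about 10 cm above the bench by its squeezed catches. I viewed 11 pictures, one over the limit of 10.

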